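Free the read-out dock and load the logger

ROBOT

A 6-joint arm with a two-finger parallel gripper is mounted at the origin on the work surface. World frame = base frame: x ahead of the robot, y to its left, z up, the work surface at z = 0. Lengths are in mm, angles in rad, forces in N, time in s.
With the tool pointing down it reaches from about 275 to 825 mm from the base axis. Payload 4.9 kg.
Tool frame: the origin (TCP) lies at the very end of the fingers, on their centre line; the grasp point (between the pads) lies 19 mm behind it; z points along the fingers, y is the direction in which the jaws open and shut (so a half turn about z gives the same grasp; the last joint's range is limited). The gripper opens to 85 mm and grips with 20 to 120 N. Pads are 22 mm wide; open, the fingers measure 114 mm over their backs; the gripper's body (76 mm by 85 mm) begins 54 mm behind the grasp point. The pads swing forward as they close: fully open they stand 13 mm farther back than shut.
Start: joints at [1.129, 0.326, -0.193, 1.052, 0, 1.437], TCP at [166.624, 524.171, 231.281] pointing down, gripper open.
Joint ranges: [-2.65, 2.65], [-0.97, 1.79], [-1.3, 1.35], [-1.93, 2.1], [-1.47, 1.37], [-3.14, 3.14]. Speed limits (rad/s): [2.57, 2.57, 3.14, 3.14, 3.14, 3.14].

INTERFACE

Orientations are given as [roll, pitch, yaw] about the fixed x, y, z axes, in that order (R = Rz(yaw) Ry(pitch) Rx(roll)).
In Python, from bench import bot, solve_ik, imaging gives the robot as it stands. Calls block until the motion is done:
- bot.move_ptp(position, orientation): joint-space move of the TCP to a pose.
- bot.movel(position, rot=None, max_speed=150, threshold=None): straight line of the TCP; rot=None keeps the orientation; max_speed is the mean speed in mm/s. With threshold (N) it stops when the force on the tool has changed by that much, and returns True; else False.
- bot.move_j(angles): joint-space move.
- bot.grip(opening, effort=None): opening from 0.0 (shut) to 1.0 (fully open); effort is the grip in N (None keeps the last); returns when the fingers have stopped.
- bot.dwell(seconds).
- solve_ik(position, orientation): joint angles nearest the present ones, or None.
- bot.get_state(): the state.
- imaging.capture(name): name is "side" or "top"; returns the picture (400x640x3 uint8, blue, green, red); there is no depth.
- imaging.camera_model(name): a dict with "K" (3x3 intrinsics, pixels), "k1" (the pictures are not rectified: a ray, as slopes to the right and down, at radius r is drawn at 1 + k1 r^2 times it, then the intrinsics apply), "position" and "rotation" of the camera in the world. Camera axes: x right, y up, looking along -z (the intrinsics and any distortion apply to the point x, -y, -z); pixel columns grow to the right and rows downward; lengths in mm; the calibration is good to about 2 mm. A picture is of the moment at which its call begins. camera_model takes no time and is no camera call.
A pose or a line that the arm cannot do raises bot.IKError and nothing moves.
- bot.sign_off(): hands the job in, once; it reports no verdict.
The state is a dict: "t": time; "qpos": joint angles; "joint_velocities": joint speeds; "effort": joint torques, N m; "tcp_pos": TCP position; "orientation": TCP orientation; "contact_force": force on the tool from outside, world axes, zero at the start; "wrist_torque": the same for the moment, N m; "opening": opening from 0.0 (shut) to 1.0 (fully open).
Only numpy, scipy, OpenCV 4.12 (cv2) and the standard library are available. Lean on these libraries where they do the work, as an engineer would, in place of code of your own. Each camera call takes 0.05 s, during which the arm holds its last target. There are 200 camera calls.

TASK

Somebody left the computer mouse lying on the data logger read-out dock. Pick it off and put it in the middle of its round mouse mat, the right way up, then take the long logger that has a white dome on its top and set it down gently on the freed dock: flat and upright, centred, lying lengthwise between the dock's two end lips.

Things in the scene. Friction and masses are not known exactly. Their poses are not given: they have to be found in the camera images.
- mouse: Black computer mouse, 98 long (x) x 56 wide (y) x 37 high: upright sides up to 18 mm, rounding in above, a narrower hump (78 x 46) on top, a grey wheel near its +x end. Loose, about 0.11 kg. Origin: centre of its underside; z up. At the start it lies flat on the dock's deck, lengthwise but somewhat askew. Grip it across its width.
- mat: Round mouse mat, dark rim and blue cloth face, 190 in diameter, 4 thick, fixed to the table. Origin: centre of its underside, z is up.
- logger: Grey data logger, a block 100 long (x) x 48 wide (y) x 36 high; on its flat top a white dome (26 in diameter, 14 high, 30 mm towards +x) and a green screen. Loose, flat on the table, about 0.22 kg. Origin: centre of its underside, z up. Bystanders near it: an equally long logger without dome, and a short one (56 long) with a dome. Either end may point either way on the dock.
- dock: Read-out dock, a low black plinth fixed to the table, 150 long (x) x 90 wide (y), with a flat aluminium deck, 124 long x 80 wide, its face 22 mm above the table. A black lip 10 thick and 6 mm higher than the deck closes each end (+x and -x); the long sides are open. Origin: centre of its underside, on the table; z up.

How it is judged:
By the outcome, as a careful person would: the job done as asked, in the order asked, and still so for the second after the job is handed in, with the robot touching nothing.
It also fails if it takes over 56 s, if anything falls off the work surface, if the arm or the gripper's body presses on something with over 40 N, if the wrist force passes 120 N, or if a joint passes its speed limit or range.

## Working session

There is one attempt and no reset: what is moved stays moved. The work goes in short steps, each a Python script; the robot and the scene stay as the last script left them, time stands still between calls to the robot, and variables do not carry over. Pictures are saved under pics/ and viewed, about 8 in all and at most 12, crops included, and the job is handed in when it is done.

```bash
ls; mkdir -p pics; cat > h.py <<'E'
import numpy as np, cv2
from bench import bot, solve_ik, imaging
def cam(n):
    m=imaging.camera_model(n); return np.array(m["K"],float),float(m["k1"]),np.array(m["position"],float),np.array(m["rotation"],float)
def ray(n,uv):
    K,k1,p,R=cam(n); d=cv2.undistortPoints(np.array(uv,float).reshape(-1,1,2),K,np.array([k1,0,0,0,0.])).reshape(-1,2)
    return p,(R@np.c_[d[:,0],-d[:,1],-np.ones(len(d))].T).T
def at_z(n,uv,z):
    p,d=ray(n,uv); return p+d*((z-p[2])/d[:,2])[:,None]
def proj(n,P):
    K,k1,p,R=cam(n); c=(np.array(P,float).reshape(-1,3)-p)@R; c=c*[1,-1,-1]
    return cv2.projectPoints(c,np.zeros(3),np.zeros(3),K,np.array([k1,0,0,0,0.]))[0].reshape(-1,2)
def box(n,im,x,y,yaw,L,W,z,col):
    c,s=np.cos(yaw),np.sin(yaw)
    P=[[x+c*a*L/2-s*b*W/2,y+s*a*L/2+c*b*W/2,z] for a,b in((1,1),(1,-1),(-1,-1),(-1,1))]
    cv2.polylines(im,[np.round(proj(n,P)*8).astype(np.int32)],True,col,1,cv2.LINE_AA,3)
E
python3 - <<'E'
from h import *
for n in("top","side"):
    cv2.imwrite(f"pics/{n}0.png",imaging.capture(n)); print(n,cam(n))
E
```

```text
pics
top (array([[437.0605536,   0.       , 323.4239719],
       [  0.       , 437.0605536, 196.6140037],
       [  0.       ,   0.       ,   1.       ]]), -0.0729303625381856, array([ 325.14737356,    1.72762265, 1132.61397571]), array([ 0.21162065, -0.00415996, -1.54380403]))
side (array([[457.18537725,   0.        , 323.29645211],
       [  0.        , 457.18537725, 197.60069968],
       [  0.        ,   0.        ,   1.        ]]), -0.017704145781677845, array([ 126.28608206, -614.22679721,  655.75177592]), array([ 0.89001215,  0.0009837 , -0.59558746]))
```

View pics/top0.png

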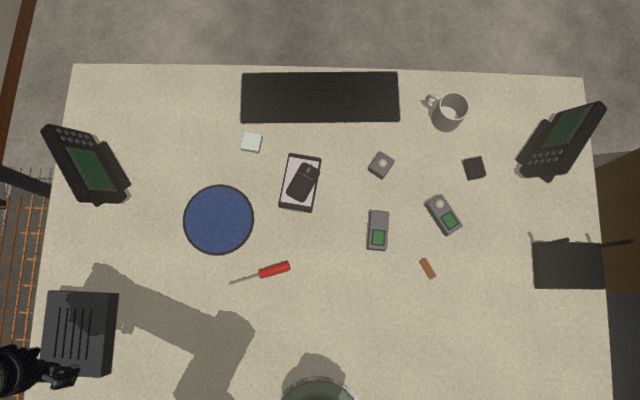

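View pics/side0.png

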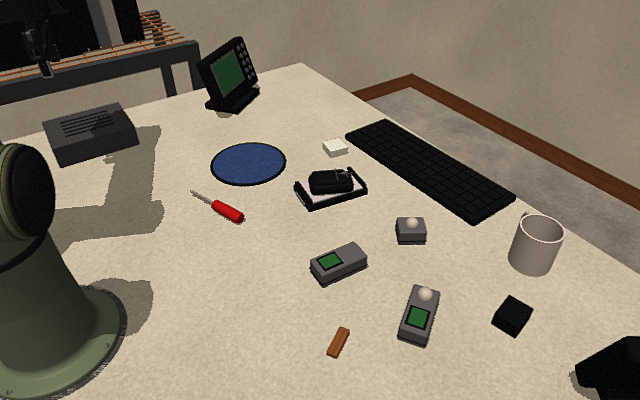

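The top view shows the mat at (218,220), the dock with the mouse on it at (300,183), and the domed long logger at (443,214) with its dome at (440,203). The plain logger is at (377,230) and the short domed one at (381,165). The side view agrees. The camera rotation is given as rpy, so I'll fix the helper and measure from a zoomed crop.

```bash
sed -i 's/np.array(m\["rotation"\],float)/Rot.from_euler("xyz",m["rotation"]).as_matrix()/; 1a from scipy.spatial.transform import Rotation as Rot' h.py
python3 - <<'E'
from h import *
im=cv2.imread("pics/top0.png")
hsv=cv2.cvtColor(im,cv2.COLOR_BGR2HSV)
m=cv2.inRange(hsv,(100,80,30),(130,255,255)); m[:150]=0; m[270:]=0; m[:,300:]=0
c=max(cv2.findContours(m,0,1)[0],key=cv2.contourArea); P=at_z("top",c.reshape(-1,2),4)
print("mat",cv2.minEnclosingCircle(P[:,:2].astype(np.float32)))
print("dock",at_z("top",[[300,183]],22),"logger",at_z("top",[[443,214]],36),"dome",at_z("top",[[439.5,203]],44))
a=cv2.resize(im[145:220,270:330],None,fx=6,fy=6,interpolation=2)
b=cv2.resize(im[185:245,410:475],None,fx=6,fy=6,interpolation=2)
o=np.zeros((450,760,3),np.uint8);o[:450,:360]=a;o[:360,365:755]=b
cv2.imwrite("pics/z.png",o)
E
```

```text
mat ((500.1700439453125, 279.2427673339844), 87.27031707763672)
dock [[598.50349561  65.80365051  22.        ]] logger [[ 523.78146233 -303.92559218   36.        ]] dome [[ 550.64550332 -293.49314751   44.        ]]
```

View pics/z.png

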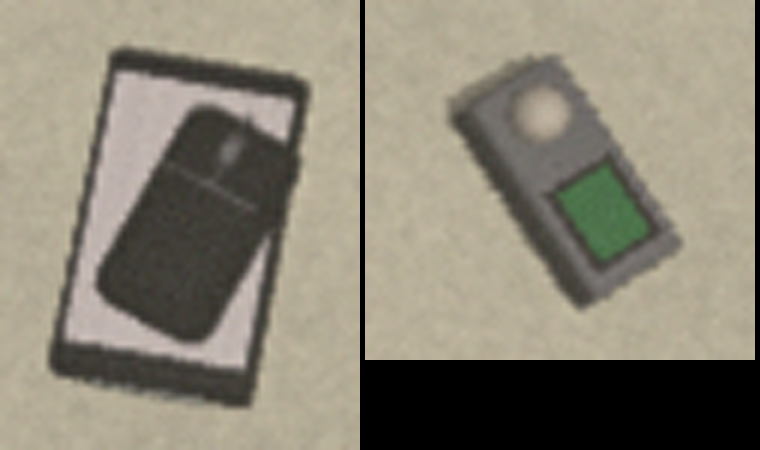

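The crop shows the deck corners at about (117,72), (297,100), (245,370) and (63,342). The mouse is askew with its wheel end up (far), and its long sides run (98,275)→(185,115). The logger's dome is at (540,112) and its screen at (605,215). I'll refine these with a gradient fit to the model edges and check the overlay.

```bash
cat > fit.py <<'E'
from h import *
from scipy.optimize import minimize
def segs(p,S,n=40):
    x,y,a=p; c,s=np.cos(a),np.sin(a); S=np.array(S,float); t=np.linspace(.08,.92,n)[:,None]
    Q=np.concatenate([A+(B-A)*t for A,B in S]); return np.c_[x+c*Q[:,0]-s*Q[:,1],y+s*Q[:,0]+c*Q[:,1],Q[:,2]]
def grad(im):
    g=cv2.GaussianBlur(im,(0,0),1.).astype(np.float32)
    G=np.sqrt((cv2.Sobel(g,5,1,0)**2+cv2.Sobel(g,5,0,1)**2).sum(2)); return np.minimum(G,250)
def fit(p0,views):   # views: list of (cam, image, segments)
    V=[(n,cv2.GaussianBlur(grad(im),(0,0),.8),S) for n,im,S in views]
    def cost(q):
        p=(q[0],q[1],q[2]/50); f=0
        for n,G,S in V:
            uv=proj(n,segs(p,S)).astype(np.float32); f-=cv2.remap(G,uv[:,0],uv[:,1],1).mean()
        return f
    best=None
    for dx in(-5,0,5):
        for dy in(-5,0,5):
            for da in(-.08,0,.08):
                r=minimize(cost,[p0[0]+dx,p0[1]+dy,(p0[2]+da)*50],method="Nelder-Mead",options=dict(initial_simplex=None,xatol=.05,fatol=.01))
                if best is None or r.fun<best.fun: best=r
    return np.r_[best.x[:2],best.x[2]/50],best.fun
def rect(L,W,z): 
    a,b=L/2,W/2; P=[(a,b,z),(a,-b,z),(-a,-b,z),(-a,b,z)]; return [(P[i],P[(i+1)%4]) for i in range(4)]
DECK=[((62,40,22),(62,-40,22)),((62,40,22),(-62,40,22)),((62,-40,22),(-62,-40,22)),((-62,40,28),(-62,-40,28))]
LOG=rect(100,48,36)
MOUSE=[((35,28,18),(-35,28,18)),((35,-28,4),(-35,-28,4)),((49,15,15),(49,-15,15)),((-49,15,5),(-49,-15,5))]
def lift(S,dz): return [(np.add(A,(0,0,dz)),np.add(B,(0,0,dz))) for A,B in S]
def draw(n,im,p,S,col,k,x0,y0):
    for s in S:
        uv=(proj(n,segs(p,[s],2))-[x0,y0]+.5)*k; cv2.line(im,*[tuple(int(v) for v in q) for q in uv],col,1,cv2.LINE_AA)
E
python3 - <<'E'
from fit import *
T=cv2.imread("pics/top0.png");Sd=cv2.imread("pics/side0.png")
d,f1=fit((598,66,-.2),[("top",T,DECK)]); l,f2=fit((524,-306,.56),[("top",T,LOG)]); l2,f4=fit((524,-306,.56),[("side",Sd,LOG)])
m,f3=fit((597,62,-.49),[("top",T,lift(MOUSE,22))])
print("dock",d,f1,"\nlog",l,f2,"side",l2,f4,"\nmouse",m,f3)
dc=l[:2]+30*np.array([np.cos(l[2]),np.sin(l[2])]);print("dome px pred",proj("top",[*dc,44]),"seen 439.2 203.7")
np.savez("p.npz",d=d,l=l,m=m)
k=6;o=np.zeros((480,780,3),np.uint8)
a=cv2.resize(T[145:220,270:330],None,fx=k,fy=k,interpolation=2);draw("top",a,d,DECK,(0,255,0),k,270,145);draw("top",a,m,lift(MOUSE,22),(0,0,255),k,270,145)
b=cv2.resize(T[185:245,410:475],None,fx=k,fy=k,interpolation=2);draw("top",b,l,LOG,(0,0,255),k,410,185)
o[:450,:360]=a;o[:360,365:755]=b;cv2.imwrite("pics/z2.png",o)
E
```

```text
Traceback (most recent call last):
  File "fit.py", line 20, in fit
    r=minimize(cost,[p0[0]+dx,p0[1]+dy,(p0[2]+da)*50],method="Nelder-Mead",options=dict(initial_simplex=None,xatol=.05,fatol=.01))
  File "fit.py", line 14, in cost
    uv=proj(n,segs(p,S)).astype(np.float32); f-=cv2.remap(G,uv[:,0],uv[:,1],1).mean()
       ~~~~^^^^^^^^^^^^^
  File "h.py", line 12, in proj
    K,k1,p,R=cam(n); c=(np.array(P,float).reshape(-1,3)-p)@R; c=c*[1,-1,-1]
             ~~~^^^
  File "h.py", line 5, in cam
    m=imaging.camera_model(n); return np.array(m["K"],float),float(m["k1"]),np.array(m["position"],float),Rot.from_euler("xyz",m["rotation"]).as_matrix()
ValueError: time passes only in moves, steps and waits
```

```bash
sed -i 's/^def cam/from functools import lru_cache\n@lru_cache\ndef cam/' h.py
cat > run1.py <<'E'
from fit import *
T=cv2.imread("pics/top0.png");Sd=cv2.imread("pics/side0.png")
d,f1=fit((598,66,-.2),[("top",T,DECK)]); l,f2=fit((524,-306,.56),[("top",T,LOG)]); l2,f4=fit((524,-306,.56),[("side",Sd,LOG)])
m,f3=fit((597,62,-.49),[("top",T,lift(MOUSE,22))])
print("dock",d,f1,"\nlog",l,f2,"side",l2,f4,"\nmouse",m,f3)
dc=l[:2]+30*np.array([np.cos(l[2]),np.sin(l[2])]);print("dome px pred",proj("top",[*dc,44]),"seen 439.2 203.7")
np.savez("p.npz",d=d,l=l,m=m)
k=6;o=np.zeros((480,780,3),np.uint8)
a=cv2.resize(T[145:220,270:330],None,fx=k,fy=k,interpolation=2);draw("top",a,d,DECK,(0,255,0),k,270,145);draw("top",a,m,lift(MOUSE,22),(0,0,255),k,270,145)
b=cv2.resize(T[185:245,410:475],None,fx=k,fy=k,interpolation=2);draw("top",b,l,LOG,(0,0,255),k,410,185)
o[:450,:360]=a;o[:360,365:755]=b;cv2.imwrite("pics/z2.png",o)
E
python3 run1.py
```

```text
dock [ 6.03047010e+02  6.57347285e+01 -1.73866888e-01] -220.6934051513672 
log [ 521.66473111 -299.1558851     0.61904486] -186.98709106445312 side [ 506.76970248 -325.10485773    0.57656907] -211.3811798095703 
mouse [ 5.99273938e+02  5.79342568e+01 -4.99868707e-01] -236.9096221923828
dome px pred [[434.99603917 204.6236369 ]] seen 439.2 203.7
```

View pics/z2.png

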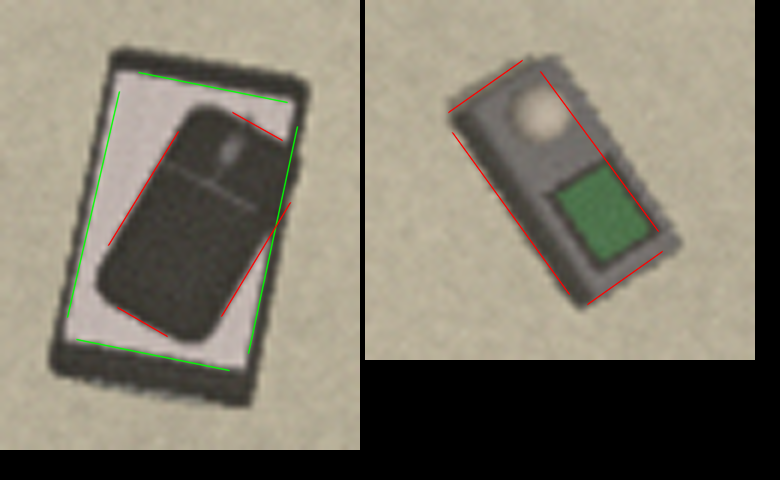

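The overlay fits the mouse to about 1–2 mm at (599,58), yaw -0.50. The dock is close, and I'll refit it once it is clear. The logger fit locked onto the wrong edges, so I'll redo that with its silhouette later. Now I'll pick up the mouse, finding the fingertip height by touching the deck.

```bash
python3 - <<'E'
from h import *
pi=np.pi; s=bot.get_state(); print(s["orientation"],s["t"])
x,y,a=np.load("p.npz")["m"]
for yy in(a,a+pi): print(yy,solve_ik([x,y,90],[pi,0,yy]),solve_ik([500,279,60],[pi,0,yy]))
bot.grip(0.88,40)
c=[solve_ik([x,y,110],[pi,0,yy]) for yy in(a,a+pi)]; q0=np.array(s["qpos"])
yy=min([(np.abs(np.array(q)-q0).max(),w) for q,w in zip(c,(a,a+pi)) if q is not None])[1]
bot.move_ptp([x,y,110],[pi,0,yy]); print("above",bot.get_state()["t"])
bot.movel([x,y,35],max_speed=120)
h=bot.movel([x,y,8],max_speed=25,threshold=5); s=bot.get_state(); print("touch",h,s["tcp_pos"],s["contact_force"],s["t"])
E
```

```text
[-3.14005435e+00 -1.88140703e-04  2.83383297e+00] 0.1
-0.4998687066777117 [-0.02617732  0.54374792 -0.23828157  0.78876683  0.         -2.66790126] [ 0.38006551  0.53375729 -0.35049398  0.68654506  0.         -2.26165844]
2.6417239469120815 [-0.02617732  0.54374792 -0.23828157  0.78876683  0.          0.47369139] [ 0.38006551  0.53375729 -0.35049398  0.68654506  0.          0.87993422]
above 2.675
touch True [599.04430369  57.96323486  12.6582796 ] [-0.5745021  -0.10148067  5.87743562] 4.2917
```

```bash
python3 - <<'E'
from h import *
p=np.array(bot.get_state()["tcp_pos"])
bot.movel([p[0],p[1],19],max_speed=40)
bot.grip(0.0,40); s=bot.get_state(); print("closed",s["opening"],s["opening"]*85,s["contact_force"])
bot.movel([p[0],p[1],110],max_speed=100); s=bot.get_state(); print(s["opening"],s["contact_force"],s["t"])
cv2.imwrite("pics/s1.png",cv2.resize(imaging.capture("side")[60:260,200:460],None,fx=3,fy=3,interpolation=2))
T=imaging.capture("top"); cv2.imwrite("pics/top1.png",T)
E
```

```text
closed 0.6498380499140914 55.236234242697776 [ 0.10611362 -0.20234123  1.80165122]
0.650630964076821 [ 0.28573794  0.20557998 -2.36222695] 5.9833
```

View pics/s1.png

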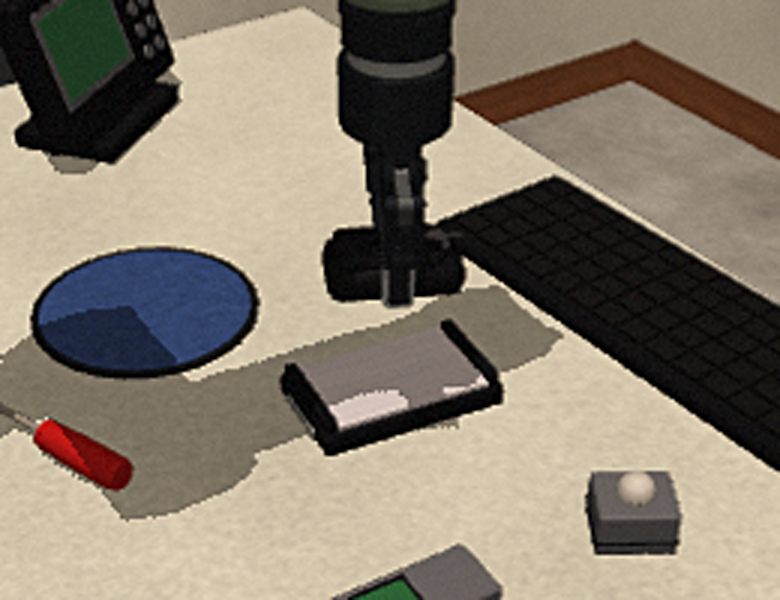

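The side view shows the mouse held level and the dock clear. Next I'll place the mouse on the mat.

```bash
python3 - <<'E'
from h import *
pi=np.pi; yy=bot.get_state()["orientation"][2]; x,y=500.2,279.2
bot.move_ptp([x,y,60],[pi,0,yy])
bot.movel([x,y,12],max_speed=80)
h=bot.movel([x,y,-1],max_speed=15,threshold=3); s=bot.get_state(); print(h,s["tcp_pos"],s["contact_force"],s["t"])
bot.grip(0.85); 
bot.movel([x,y,90],max_speed=150)
bot.move_ptp([350,-250,230],[pi,0,0.6-pi if yy<0 else 0.6+pi]) if 0 else bot.move_ptp([330,-250,230],[pi,0,0.6])
s=bot.get_state();print(s["t"],s["qpos"])
for n in("top","side"): cv2.imwrite(f"pics/{n}2.png",imaging.capture(n))
E
python3 - <<'E'
import cv2,numpy as np
T=cv2.imread("pics/top2.png");S=cv2.imread("pics/side2.png")
o=np.zeros((600,780,3),np.uint8)
o[:300,:780]=cv2.resize(T[140:265,175:500],(780,300));o[300:,:480]=cv2.resize(S,(480,300))
cv2.imwrite("pics/c2.png",o)
E
```

```text
True [500.0557487  279.14046012   1.0398407 ] [-1.03427218 -0.16798719  5.03989783] 8.5083
11.6333 [-8.25909938e-01  7.42629305e-02 -5.16998761e-01  9.79883054e-01
  2.39638721e-04  1.71441129e+00]
```

View pics/c2.png

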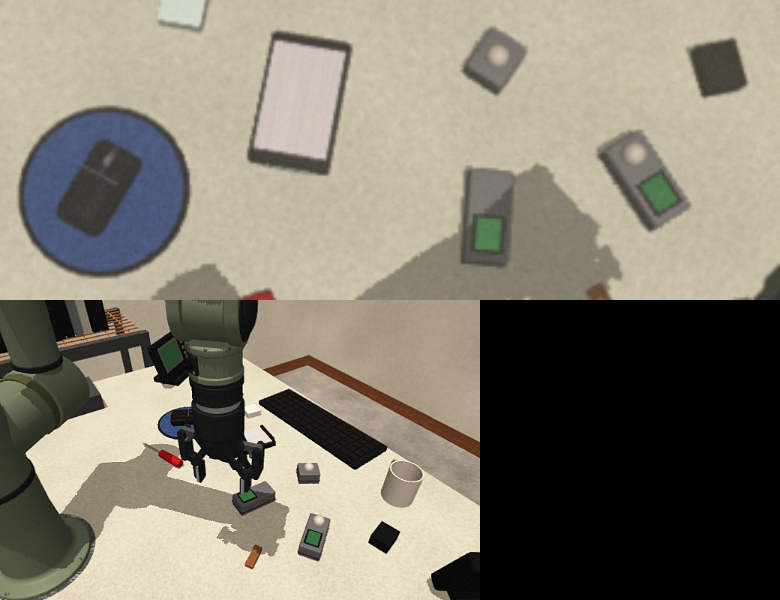

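The mouse sits near the mat centre (mouse at (99,188) and mat at (104,191) in the crop, with height parallax explaining most of the difference). The deck and the domed logger are clear to see. I'll fit both now.

```bash
cat > run2.py <<'E'
from fit import *
T=cv2.imread("pics/top2.png");Sd=cv2.imread("pics/side2.png")
d,f1=fit((602,67,-.19),[("top",T,DECK)]); print("dock",d,f1)
SILT=[((50,24,36),(50,-24,36)),((50,-24,36),(-50,-24,36)),((-50,24,0),(-50,-24,0)),((50,24,0),(-50,24,0))]
# side cam sees -y side and -x end: bottom edges there, top edges on the far sides
SILS=[((50,24,36),(50,-24,36)),((50,24,36),(-50,24,36)),((-50,24,0),(-50,-24,0)),((50,-24,0),(-50,-24,0))]
def feat(n,im,w):
    x,y,X,Y=w; r=im[y:Y,x:X]; h=cv2.cvtColor(r,cv2.COLOR_BGR2HSV); g=cv2.inRange(h,(45,90,30),(85,255,255)); M=cv2.moments(g,True)
    return np.array([x+M["m10"]/M["m00"],y+M["m01"]/M["m00"]])
gt=feat("top",T,(415,185,480,245)); gs=feat("side",Sd,(385,275,450,350))
s1=at_z("top",[gt],36)[0];s2=at_z("side",[gs],36)[0];print("screen",gt,gs,s1,s2)
dm=at_z("top",[[175+634/2.4,140+153/2.4]],43)[0]; print("dome",dm, "side:",at_z("side",[[318.5*640/480,(520-300)*4/3]],43)[0])
v=dm[:2]-s1[:2]; a=np.arctan2(v[1],v[0]); c=dm[:2]-30*v/np.hypot(*v); print("from features",c,a,"sep",np.hypot(*v))
lt=fit((*c,a),[("top",T,SILT)]);ls=fit((*c,a),[("side",Sd,SILS)]);print("log top",lt,"side",ls)
m,f=fit((500,279,-.5),[("top",T,lift(MOUSE,4))]);print("mouse",m,f)
h=cv2.cvtColor(T,cv2.COLOR_BGR2HSV);mk=cv2.inRange(h,(100,80,30),(130,255,255));mk[:150]=0;mk[270:]=0;mk[:,300:]=0
cc=max(cv2.findContours(mk,0,1)[0],key=cv2.contourArea);print("mat",cv2.fitEllipse(at_z("top",cc.reshape(-1,2),4)[:,:2].astype(np.float32)))
l=lt[0]; np.savez("p2.npz",d=d,l=l)
k=6;o=np.zeros((570,790,3),np.uint8)
A=cv2.resize(T[145:220,270:330],None,fx=k,fy=k,interpolation=2);draw("top",A,d,DECK,(0,0,255),k,270,145)
B=cv2.resize(T[185:245,410:475],None,fx=k,fy=k,interpolation=2);draw("top",B,l,SILT,(0,0,255),k,410,185);draw("top",B,(*c,a),LOG,(255,255,0),k,410,185)
o[:450,:360]=A;o[:360,365:755]=B;cv2.imwrite("pics/z3.png",o)
E
python3 run2.py
```

```text
dock [ 6.03197789e+02  6.72779043e+01 -1.45046562e-01] -231.039794921875
screen [449.37254902 219.82352941] [417.16883117 316.94480519] [ 509.09084142 -319.97995529   36.        ] [ 508.18508546 -322.49049931   36.        ]
dome [ 548.87134564 -292.84655068   43.        ] side: [ 547.68453242 -297.38392409   43.        ]
from features [ 524.08752225 -309.75105003] 0.5985962003534229 sep 48.152987044310294
log top (array([ 526.22770046, -306.8051603 ,    0.54328148]), np.float64(-212.57070922851562)) side (array([ 525.44746147, -312.33746429,    0.5729941 ]), np.float64(-218.22616577148438))
mouse [ 5.01322961e+02  2.81511886e+02 -4.71677759e-01] -155.9018096923828
mat ((499.9577331542969, 279.2010803222656), (171.14353942871094, 171.7987518310547), 78.90166473388672)
```

View pics/z3.png

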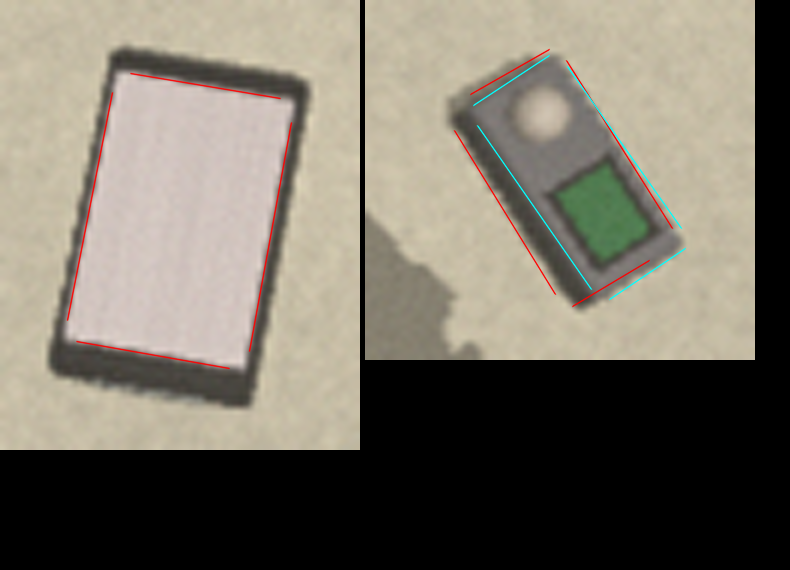

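The dock fit is excellent at (603.2, 67.3, -0.145). The mouse is within about 3 mm of the mat centre, which is the measuring noise. The logger estimates agree to about 3 mm at (525.3, -309), yaw 0.585, so I'll grasp it there.

```bash
python3 - <<'E'
from h import *
pi=np.pi; x,y,a=525.3,-309.3,.585; d=np.load("p2.npz")["d"]
qs=solve_ik([*d[:2],60],[pi,0,d[2]+pi]); print("dock q",qs)
bot.move_ptp([x,y,80],[pi,0,a])
h=bot.movel([x,y,12],max_speed=120,threshold=15); print("hit?",h)
if not h:
    h=bot.movel([x,y,0.5],max_speed=30,threshold=8); s=bot.get_state(); print("hit?",h,s["tcp_pos"],s["contact_force"])
    bot.movel([x,y,1.5],max_speed=30) if s["tcp_pos"][2]<1.5 else None
    bot.grip(0.0,50); s=bot.get_state(); print("closed mm",s["opening"]*85,s["contact_force"],s["tcp_pos"],s["wrist_torque"])
    bot.movel([x,y,90],max_speed=100); s=bot.get_state(); print(s["opening"]*85,s["contact_force"],s["wrist_torque"],s["t"])
    for n in("top","side"): cv2.imwrite(f"pics/{n}3.png",imaging.capture(n))
S=cv2.imread("pics/side3.png");T=cv2.imread("pics/top3.png")
o=np.zeros((600,800,3),np.uint8);o[:,:400]=cv2.resize(S[180:360,340:460],(400,600));o[:400,400:]=cv2.resize(T[160:260,390:490],(400,400));cv2.imwrite("pics/c3.png",o)
E
```

```text
dock q [-0.01048729  0.58624672 -0.25211462  0.73243498  0.          0.13455927]
hit? False
hit? False [ 5.25201520e+02 -3.09176192e+02  2.94124459e-01] [-0.17418568 -0.10017233  0.17219686]
closed mm 46.81502487973645 [ 6.86195346e-01 -1.86023469e-03  2.17894866e+00] [ 525.63131826 -309.58099612    1.85888841] [0.00324439 0.08599601 0.0194798 ]
47.29974202088914 [-0.75329043  0.47768278 -2.43069138] [-0.005917    0.00925586  0.02350882] 15.6
```

View pics/c3.png

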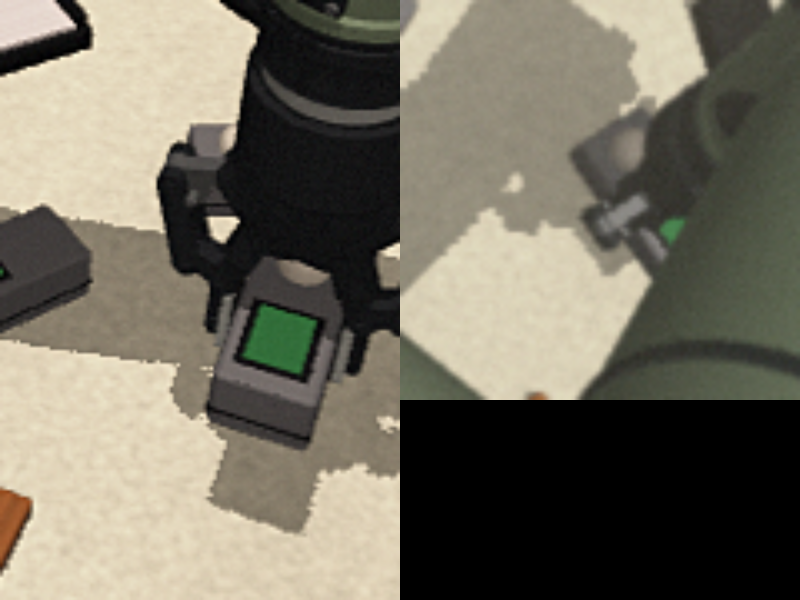

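The right logger (white dome, green screen) is held level. I'll check its along-axis offset from the screen centroid in the side view and then place it on the dock.

```bash
python3 - <<'E'
from h import *
pi=np.pi; d=np.load("p2.npz")["d"]; s=bot.get_state(); p=np.array(s["tcp_pos"]); a=s["orientation"][2]; zb=p[2]-1.86
S=cv2.imread("pics/side3.png"); r=S[250:310,400:450]; g=cv2.inRange(cv2.cvtColor(r,cv2.COLOR_BGR2HSV),(45,90,30),(85,255,255)); M=cv2.moments(g,True)
c=[400+M["m10"]/M["m00"],250+M["m01"]/M["m00"]]; w=at_z("side",[c],zb+36)[0]
ax=np.array([np.cos(a),np.sin(a)]);e=w[:2]+18.15*ax-p[:2]; u=float(e@ax); v=float(e@[-ax[1],ax[0]]); print("screen",c,w,"offset u,v",u,v,a)
u=float(np.clip(u,-4,4))*.5
b=d[2]+pi; t=d[:2]-u*np.array([np.cos(b),np.sin(b)])
bot.move_ptp([*t,90],[pi,0,b])
bot.movel([*t,34],max_speed=80)
h=bot.movel([*t,20],max_speed=12,threshold=3); s=bot.get_state(); print("touch",h,s["tcp_pos"],s["contact_force"],s["t"])
bot.grip(0.8); bot.movel([*t,110],max_speed=120)
bot.move_ptp([330,-250,230],[pi,0,0.6]); print(bot.get_state()["t"])
for n in("top","side"): cv2.imwrite(f"pics/{n}4.png",imaging.capture(n))
E
cat > run3.py <<'E'
from fit import *
T=cv2.imread("pics/top4.png"); d=np.load("p2.npz")["d"]
h=cv2.cvtColor(T,cv2.COLOR_BGR2HSV); g=cv2.inRange(h,(45,90,30),(85,255,255)); g[:150]=0;g[220:]=0;g[:,:275]=0;g[:,325:]=0; M=cv2.moments(g,True)
sc=at_z("top",[[M["m10"]/M["m00"],M["m01"]/M["m00"]]],58)[0]; b=d[2]+np.pi; ax=np.array([np.cos(b),np.sin(b)])
e=sc[:2]+18.15*ax-d[:2]; print("screen-based offset u,v",e@ax,e@[-ax[1],ax[0]])
S=[((50,24,58),(50,-24,58)),((50,24,58),(-50,24,58)),((50,-24,22),(-50,-24,22)),((-50,24,22),(-50,-24,22))]
S=[((50,24,58),(50,-24,58)),((50,24,58),(-50,24,58)),((50,-24,22),(-50,-24,22)),((-50,24,22),(-50,-24,22))]
l,f=fit((*d[:2],d[2]),[("top",T,S)]); print("silhouette",l,"minus dock",l-d,f)
k=6;A=cv2.resize(T[145:220,270:330],None,fx=k,fy=k,interpolation=2);B=A.copy();draw("top",A,l,S,(0,0,255),k,270,145)
Sd=cv2.imread("pics/side4.png"); o=np.zeros((600,740,3),np.uint8);o[:450,:360]=A;o[:450,370:730]=B
cv2.imwrite("pics/z4.png",o)
E
python3 run3.py
```

```text
screen [423.51863354037266, 281.37577639751555] [ 507.14069718 -321.17179728  123.19692175] offset u,v -3.287816210045764 -0.5378714429876077 0.5849731463204804
touch True [601.46575207  67.4923806   23.82206425] [0.05373779 0.10061203 4.60916224] 18.925
21.7417
screen-based offset u,v -1.5631688406647004 -1.807013653627993
silhouette [ 6.04982860e+02  6.83328386e+01 -1.57087361e-01] minus dock [ 1.78507085  1.05493428 -0.0120408 ] -225.16323852539062
```

View pics/z4.png

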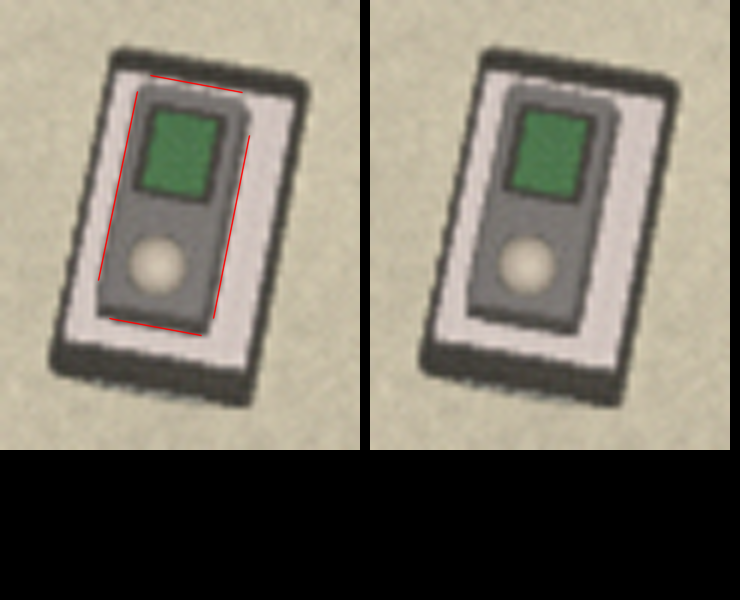

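From above, the logger lies lengthwise on the deck, about 1.7 mm off along the dock and 1.3–3 mm off across it. That is close to the calibration error, and the gaps to both lips are clear. One last side look will check flatness and the mouse.

```bash
python3 - <<'E'
from h import *
bot.move_ptp([166.6,524.2,231.3],[np.pi,0,2.834]); S=imaging.capture("side"); print(bot.get_state()["t"])
cv2.imwrite("pics/s5.png",cv2.resize(S[120:270,190:450],None,fx=3,fy=3,interpolation=2))
E
```

```text
24.6833
```

View pics/s5.png

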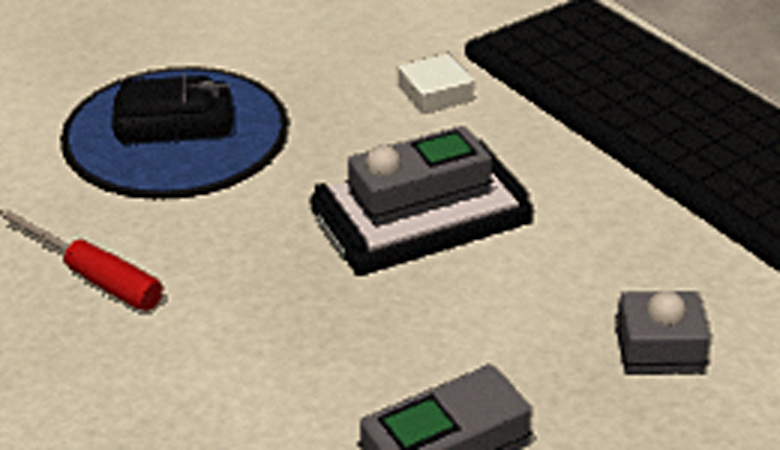

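The mouse is upright in the middle of the mat, at about (173,120) in this crop. The logger lies flat between the lips at (420,175), and nothing else has moved. I'm handing in.

```bash
python3 -c "
from bench import bot
bot.sign_off()"
```

```text
the job is handed in; nothing more can be done
```

The job is done and handed in at about 25 s of the 56 s allowed. I moved the mouse from the dock to the mat first, then set the long domed logger on the freed dock.

- **Mouse:** it is upright, and the fit puts it about 3 mm from the mat centre, which is close to the measuring error.
- **Logger:** the side view shows it flat and upright between the two end lips, with the dome end pointing towards the robot. It touched down at about 5 N.
- **Logger centring:** it is about 1.7 mm off along the dock. Across the dock the estimates disagree somewhat, at 1.3, 1.8 and about 3 mm. I left it there, because the camera calibration is only good to about 2 mm.
- **Other measurements:** my first logger fit locked onto the wrong edges, so I discarded it and measured again before grasping. The later estimates of its position agreed to within about 3–6 mm.
- **Surroundings:** the bystander loggers look undisturbed in the last view, and the arm is parked clear of everything.

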